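# Fill the spacer tube to weight on the parts scale

### The job

Make up a tube of spacer rings by weight: drop the loose steel rings flat, one on another, into the clear tube on the sprung scale until its pointer comes to rest between the two black lines of the gauge, and clear the bench by putting every ring left over into the shallow aluminium tray, leaving the jar, the small parts box and the mug where they stand.

Things in the scene. Friction and masses are not known exactly. Their poses are not given: they have to be found in the camera images.
- scale: Grey base of the scale, fixed to the bench, turned by up to 0.45 rad: x -60 to +90 mm, y -55 to +55 mm, 45 mm high. Origin on the bench, 20 mm in +x from the tube's axis. Above it moves the pan, a 66 mm steel disc carrying the clear tube. At x = +72 mm stands the white gauge, two upright strips 38 mm wide together, up to 118 mm high, the pointer in the slot between them.
- pan (a joint): How far pan, tube and pointer have sunk (m): 0 empty, bottom stop 0.044. Spring 224 N/m: a ring of 160 g lowers it 7 mm; it settles in about 1 s. The pointer is on the upper line of the gauge at 0.028, on the lower at 0.0375. Rings differ in weight by up to 15 percent, so 4 or 5 in all are needed; one ring never carries the pointer across the whole space.
- tube_mouth (a point): Centre of the tube's open top, on its vertical axis. Sinks with the pan: 194 mm above the bench when empty. The clear plastic tube has a bore of 45.6 mm, flaring in the top 6 mm to 53.6 mm (outside 57.6 mm), smooth, is 94 mm deep and is fixed on the pan.
- tube_floor (a point): Centre of the tube's inner floor (top of the pan), 94 mm under the mouth; 100 mm above the bench when empty.
- pointer (a point): Middle of the pointer's black cross bar (40 mm wide, 2 mm high), which moves with the pan on the gauge's +x side; 98 mm above the bench when the tube is empty.
- band (a point): On the scale's gauge, midway between the two black lines, which are 9.5 mm apart (70 and 60.5 mm above the bench). Does not move with the pan.
- tray: Shallow open aluminium tray for leftovers, 200 (its x) x 150 (its y) x 18 mm high, walls and floor 4 mm; heavy, it does not slide. Origin: centre of its underside. Any place inside will do; rings may lie on each other.
- mug: Bystander: white mug, 76 mm wide, 85 mm high, beyond the tray. Origin: centre of its underside.
- jar: Bystander: glass jar, 52 mm wide, 62 mm high, with a brass lid, standing beyond the rings. Origin: centre of its underside.
- partbox: Bystander: grey plastic box, 45 x 45 x 28 mm, beyond the rings. Origin: centre of its underside.
- ring1: Flat steel spacer ring, 44 mm outside diameter, 16 mm thick, hole 18 mm (too small for a finger), about 160 g. Origin: centre of its underside; z is its axis. Starts lying flat on the bench, or is absent.
- ring2: Flat steel spacer ring, 44 mm outside diameter, 16 mm thick, hole 18 mm (too small for a finger), about 160 g. Origin: centre of its underside; z is its axis. Starts lying flat on the bench, or is absent.
- ring3: Flat steel spacer ring, 44 mm outside diameter, 16 mm thick, hole 18 mm (too small for a finger), about 160 g. Origin: centre of its underside; z is its axis. Starts lying flat on the bench, or is absent.
- ring4: Flat steel spacer ring, 44 mm outside diameter, 16 mm thick, hole 18 mm (too small for a finger), about 160 g. Origin: centre of its underside; z is its axis. Starts lying flat on the bench, or is absent.
- ring5: Flat steel spacer ring, 44 mm outside diameter, 16 mm thick, hole 18 mm (too small for a finger), about 160 g. Origin: centre of its underside; z is its axis. Starts lying flat on the bench, or is absent.
- ring6: Flat steel spacer ring, 44 mm outside diameter, 16 mm thick, hole 18 mm (too small for a finger), about 160 g. Origin: centre of its underside; z is its axis. Starts lying flat on the bench, or is absent.
- ring7: Flat steel spacer ring, 44 mm outside diameter, 16 mm thick, hole 18 mm (too small for a finger), about 160 g. Origin: centre of its underside; z is its axis. Starts lying flat on the bench, or is absent.
- ring8: Flat steel spacer ring, 44 mm outside diameter, 16 mm thick, hole 18 mm (too small for a finger), about 160 g. Origin: centre of its underside; z is its axis. Starts lying flat on the bench, or is absent.
- ring9: Flat steel spacer ring, 44 mm outside diameter, 16 mm thick, hole 18 mm (too small for a finger), about 160 g. Origin: centre of its underside; z is its axis. Starts lying flat on the bench, or is absent.

How it is judged (in metres and radians):
At the end, for the whole second after the job is handed in: The pan rests sunk 28 to 37.5 mm (pointer between the lines; 1.5 mm of grace either side); every ring lies flat in the tube (axis within 6 mm of the tube's) or in the tray (centre within 90 mm in its x, 65 mm in its y); nothing is moving (value of joint pan between 0.0265 and 0.039 m and velocity of joint pan below 0.005 m/s and ((horizontal distance between ring1 and tube_floor below 0.006 m and z of ring1 in the frame of tube_floor between -0.003 and 0.085 m and angle between the z axis of ring1 and the z axis of scale, either way round below 0.15 rad) or (x of ring1 in the frame of tray between -0.09 and 0.09 m and y of ring1 in the frame of tray between -0.065 and 0.065 m and z of ring1 in the frame of tray below 0.04 m)) and ((horizontal distance between ring2 and tube_floor below 0.006 m and z of ring2 in the frame of tube_floor between -0.003 and 0.085 m and angle between the z axis of ring2 and the z axis of scale, either way round below 0.15 rad) or (x of ring2 in the frame of tray between -0.09 and 0.09 m and y of ring2 in the frame of tray between -0.065 and 0.065 m and z of ring2 in the frame of tray below 0.04 m)) and ((horizontal distance between ring3 and tube_floor below 0.006 m and z of ring3 in the frame of tube_floor between -0.003 and 0.085 m and angle between the z axis of ring3 and the z axis of scale, either way round below 0.15 rad) or (x of ring3 in the frame of tray between -0.09 and 0.09 m and y of ring3 in the frame of tray between -0.065 and 0.065 m and z of ring3 in the frame of tray below 0.04 m)) and ((horizontal distance between ring4 and tube_floor below 0.006 m and z of ring4 in the frame of tube_floor between -0.003 and 0.085 m and angle between the z axis of ring4 and the z axis of scale, either way round below 0.15 rad) or (x of ring4 in the frame of tray between -0.09 and 0.09 m and y of ring4 in the frame of tray between -0.065 and 0.065 m and z of ring4 in the frame of tray below 0.04 m)) and ((horizontal distance between ring5 and tube_floor below 0.006 m and z of ring5 in the frame of tube_floor between -0.003 and 0.085 m and angle between the z axis of ring5 and the z axis of scale, either way round below 0.15 rad) or (x of ring5 in the frame of tray between -0.09 and 0.09 m and y of ring5 in the frame of tray between -0.065 and 0.065 m and z of ring5 in the frame of tray below 0.04 m)) and ((horizontal distance between ring6 and tube_floor below 0.006 m and z of ring6 in the frame of tube_floor between -0.003 and 0.085 m and angle between the z axis of ring6 and the z axis of scale, either way round below 0.15 rad) or (x of ring6 in the frame of tray between -0.09 and 0.09 m and y of ring6 in the frame of tray between -0.065 and 0.065 m and z of ring6 in the frame of tray below 0.04 m)) and ((horizontal distance between ring7 and tube_floor below 0.006 m and z of ring7 in the frame of tube_floor between -0.003 and 0.085 m and angle between the z axis of ring7 and the z axis of scale, either way round below 0.15 rad) or (x of ring7 in the frame of tray between -0.09 and 0.09 m and y of ring7 in the frame of tray between -0.065 and 0.065 m and z of ring7 in the frame of tray below 0.04 m)) and ((horizontal distance between ring8 and tube_floor below 0.006 m and z of ring8 in the frame of tube_floor between -0.003 and 0.085 m and angle between the z axis of ring8 and the z axis of scale, either way round below 0.15 rad) or (x of ring8 in the frame of tray between -0.09 and 0.09 m and y of ring8 in the frame of tray between -0.065 and 0.065 m and z of ring8 in the frame of tray below 0.04 m)) and ((horizontal distance between ring9 and tube_floor below 0.006 m and z of ring9 in the frame of tube_floor between -0.003 and 0.085 m and angle between the z axis of ring9 and the z axis of scale, either way round below 0.15 rad) or (x of ring9 in the frame of tray between -0.09 and 0.09 m and y of ring9 in the frame of tray between -0.065 and 0.065 m and z of ring9 in the frame of tray below 0.04 m)) and linear speed of each of ring1, ring2, ring3, ring4, ring5, ring6, ring7, ring8, ring9 below 0.03 m/s); the robot touches nothing.
It fails at once if the jar is shoved more than 5 cm (distance of jar from where it was at the start of the episode above 0.05 m).
It fails at once if the small parts box is shoved more than 5 cm (distance of partbox from where it was at the start of the episode above 0.05 m).
It fails at once if the mug is shoved more than 5 cm (distance of mug from where it was at the start of the episode above 0.05 m).
It fails at once if the jar is knocked over (angle between jar's own z axis and vertical above 0.6 rad).
It fails at once if the mug is knocked over (angle between mug's own z axis and vertical above 0.6 rad).
Of ring1, ring2, ring3, ring4, ring5, ring6, ring7, ring8, ring9 only 6 to 9 are there at a start; the rules pass over those that are not, and their reading is None.
At some moment in a run one of ring1, ring2, ring3, ring4, ring5, ring6, ring7, ring8, ring9 may be knocked a few centimetres aside while the robot is not near it.
Once in a run the grip may slacken for a moment while it holds something.
It also fails if it takes over 208 s, if anything falls off the work surface, if the arm or the gripper's body presses on something with over 40 N, if the wrist force passes 120 N, or if a joint passes its speed limit or range.

### The arm

A 6-joint arm with a two-finger parallel gripper is mounted at the origin on the work surface. World frame = base frame: x ahead of the robot, y to its left, z up, the work surface at z = 0. Lengths are in m, angles in degrees, forces in N, time in s.
With the tool pointing down it reaches from about 0.25 to 0.725 m from the base axis. Payload 9.7 kg.
Tool frame: the origin (TCP) lies between the finger pads; the fingertips stand 11 mm ahead of it and the grasp point (between the pads) lies 8 mm behind it; y points along the fingers, x is the direction in which the jaws open and shut, and the axes are right-handed (so a half turn about y gives the same grasp; the last joint's range is limited). The gripper opens to 85 mm and grips with 20 to 120 N. Pads are 22 mm wide; open, the fingers measure 114 mm over their backs; the gripper's body (76 mm by 85 mm) begins 54 mm behind the grasp point. The pads swing forward as they close: fully open they stand 13 mm farther back than shut.
Start: joints at [-65.088, 4.979, 10.078, 95.1, 0, 90], TCP at [0.232, -0.499, 0.242] pointing down, gripper open.
Joint ranges: [-179.16, 179.16], [-48.56, 103.87], [-65.8, 70.77], [-126.05, 130.52], [-82.76, 87.17], [-180, 180]. Speed limits (degrees/s): [127.2, 127.2, 147.25, 180, 180, 180].

### API

Orientations are given as [roll, pitch, yaw] about the fixed x, y, z axes, in that order (R = Rz(yaw) Ry(pitch) Rx(roll)).
In Python, from workcell import bot, vision gives the robot as it stands. The module is installed in compiled form; this text tells all that it offers.
- The arm moves only by the shell command python3 -m crank 'ROWS' [OPENING] [FORCE]. ROWS is text: rows parted by semicolons, each of 6 numbers parted by spaces: the shift along the tool's x, y, z in m, then the turn, a rotation vector about the tool's x, y, z in rad. A call has 1 to 8 rows; each row is the pose to reach, as a shift and turn from the pose commanded when the call began, along the tool's axes at that moment; what a row does not reach only later rows make up. A row lasts 1/10 s, in which the tool goes at most 50 mm and 8.59 degrees, less where a joint would pass 70% of its speed; a pose out of reach is approached as far as the arm can. A call with a gripper value outside its range is refused whole. OPENING is the gripper's target within -1 to 1 (shut at 1, half-way at 0, fully open at -1), set as the call begins (- or left out, the last holds). The fingers move at their own pace and stop on an object; FORCE is the grip in N (left out, the last holds). Time passes only in rows, so rows that repeat a pose let the fingers close. It gives the time, the measured TCP pose, the force and the opening at its end, in the units of the state.
- bot.get_obs(): the state, without advancing time (a new reading comes with each control period).
- vision.camera(name): name is "scene" or "top" or "wrist"; returns the picture (400x640x3 uint8, red, green, blue); there is no depth.
- vision.get_calibration(name): a dict with "fx", "fy", "cx", "cy" (pixels), "distortion" ([k1, k2, p1, p2, k3] as OpenCV has them; the pictures are not rectified), "rvec" (rotation vector, rad) and "tvec" (3), from world to camera coordinates, as OpenCV has them. Camera axes: x right, y down, z forward; pixel columns grow to the right and rows downward; lengths in m; the calibration is good to about 2 mm. A picture is of the moment at which its call begins: read the wrist's pose just before it. get_calibration takes no time and is no camera call; for the wrist camera it gives the pose at the moment of the call.
- bot.job_done(): hands the job in, once; it reports no verdict.
The state is a dict: "time": time; "q": joint angles; "qd": joint speeds; "joint_efforts": joint torques, N m; "ee_pos": TCP position; "tcp_rot": TCP orientation; "wrist_force": force on the tool from outside, world axes, zero at the start; "torque": the same for the moment, N m; "opening": finger opening in m.
Only numpy, scipy, OpenCV 4.12 (cv2) and the standard library are available. Lean on these libraries where they do the work, as an engineer would, in place of code of your own. Each camera call takes 0.05 s, during which the arm holds its last target. There are 200 camera calls.

## Working session

There is one attempt and no reset: what is moved stays moved. The work goes in short steps, Python scripts to look and compute and a shell command to move; the robot and the scene stay as the last step left them, time stands still between calls to the robot, and variables do not carry over. Pictures are saved under pics/ and viewed, about 12 in all and at most 16, crops included, and the job is handed in when it is done.

```bash
mkdir -p pics; cat > h.py <<'E'
from workcell import bot, vision
import numpy as np, cv2
from scipy.spatial.transform import Rotation as Rn
def snap(n,f):
    im=vision.camera(n); cv2.imwrite('pics/%s.png'%f,im[:,:,::-1]); return im
def cast(c,px,z):
    K=np.array([[c['fx'],0,c['cx']],[0,c['fy'],c['cy']],[0,0,1.]])
    u=cv2.undistortPoints(np.array(px,float).reshape(-1,1,2),K,np.array(c['distortion']))[:,0]
    R=cv2.Rodrigues(np.array(c['rvec'],float))[0]; t=np.array(c['tvec'],float).ravel()
    o=-R.T@t; d=np.c_[u,np.ones(len(u))]@R
    return o+d*((z-o[2])/d[:,2])[:,None]
def proj(c,P):
    K=np.array([[c['fx'],0,c['cx']],[0,c['fy'],c['cy']],[0,0,1.]])
    return cv2.projectPoints(np.array(P,float).reshape(-1,1,3),np.array(c['rvec'],float),np.array(c['tvec'],float),K,np.array(c['distortion']))[0][:,0]
E
python3 - <<'E'
from h import *
np.set_printoptions(precision=4,suppress=True)
for n in('top','scene'):
    snap(n,n+'0'); c=vision.get_calibration(n); R=cv2.Rodrigues(np.array(c['rvec'],float))[0]
    print(n,c['fx'],-R.T@np.array(c['tvec']).ravel(),R[2])
o=bot.get_obs();print({k:o[k] for k in('time','ee_pos','tcp_rot','wrist_force','opening')})
E
```

```text
top 466.23741968640985 [ 0.5152 -0.0112  1.2495] [ 0.0855  0.0308 -0.9959]
scene 453.90894511053455 [ 1.3334 -0.2955  0.8223] [-0.697   0.2792 -0.6605]
{'time': 0.1, 'ee_pos': array([ 0.2316, -0.4987,  0.2416]), 'tcp_rot': array([-90.0017,   0.0699, -65.0877]), 'wrist_force': array([0.1049, 0.0479, 0.878 ]), 'opening': 0.08536652955086624}
```

View pics/top0.png

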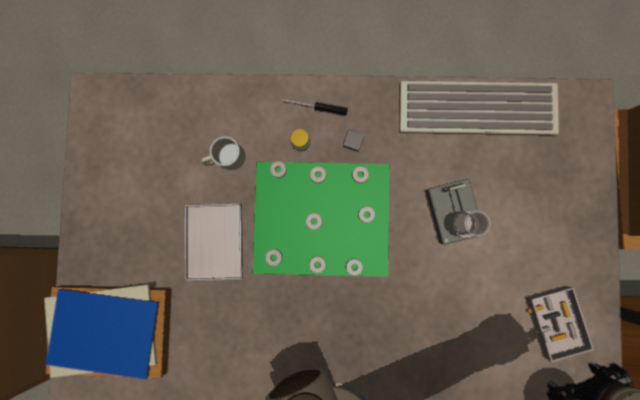

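View pics/scene0.png

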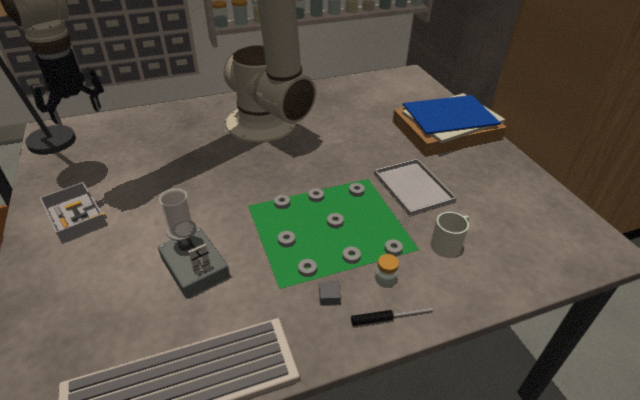

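```bash
python3 - <<'E'
from h import *
np.set_printoptions(precision=4,suppress=True)
im=cv2.imread('pics/top0.png'); c=vision.get_calibration('top')
h=cv2.cvtColor(im,cv2.COLOR_BGR2HSV)
g=((h[...,0]>45)&(h[...,0]<75)&(h[...,1]>120)).astype('u1')
cn=max(cv2.findContours(g,cv2.RETR_EXTERNAL,2)[0],key=cv2.contourArea)
m=np.zeros_like(g); cv2.fillPoly(m,[cv2.convexHull(cn)],1); m=cv2.erode(m,np.ones((3,3)))
r=((g==0)&(m>0)).astype('u1')
for k in cv2.findContours(r,cv2.RETR_EXTERNAL,2)[0]:
    if cv2.contourArea(k)<60: continue
    p,rad=cv2.minEnclosingCircle(k); M=cv2.moments(k); q=(M['m10']/M['m00'],M['m01']/M['m00'])
    print('ring',np.array(p),rad,cast(c,q,0.008)[0,:2],cv2.contourArea(k))
w=((h[...,1]<60)&(h[...,2]>130)).astype('u1'); w[:,:175]=0; w[:,250:]=0; w[:190]=0; w[300:]=0
k=max(cv2.findContours(w,cv2.RETR_EXTERNAL,2)[0],key=cv2.contourArea); b=cv2.boxPoints(cv2.minAreaRect(k)); print('tray',cast(c,b,0.01)[:,:2],cast(c,b,.01).mean(0))
A=cv2.resize(im[170:260,410:510],None,fx=7,fy=6.5,interpolation=2)
s=cv2.imread('pics/scene0.png'); B=cv2.resize(s[180:300,140:240],None,fx=5,fy=5,interpolation=2)
cv2.imwrite('pics/A.png',cv2.resize(im[175:255,415:505],None,fx=7,fy=7,interpolation=2)); cv2.imwrite('pics/B.png',B)
E
```

```text
ring [354.     266.8438] 9.338831901550293 [ 0.4291 -0.0551] 238.0
ring [317.     264.2222] 9.276373863220215 [0.432  0.0425] 242.0
ring [273.4231 257.4231] 9.193132400512695 [0.4477 0.1591] 234.5
ring [313.5 221. ] 9.178879737854004 [0.5459 0.0546] 242.0
ring [366.5    214.1111] 9.233858108520508 [ 0.5672 -0.0855] 240.0
ring [360.3793 174.1379] 9.241552352905273 [ 0.674  -0.0674] 238.0
ring [317.5934 174.0607] 9.080270767211914 [0.6719 0.0467] 234.0
ring [277.6035 169.0517] 8.957155227661133 [0.682  0.1546] 206.5
tray [[0.583  0.399 ]
 [0.5901 0.2542]
 [0.3899 0.2409]
 [0.3822 0.3837]] [0.4863 0.3195 0.01  ]
```

View pics/A.png

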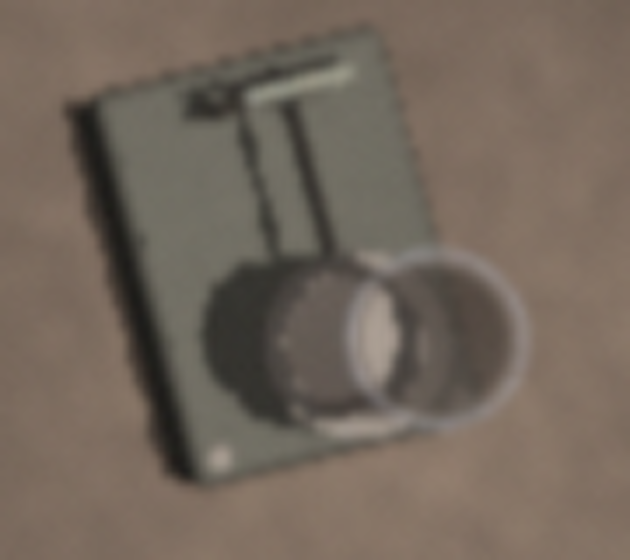

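View pics/B.png

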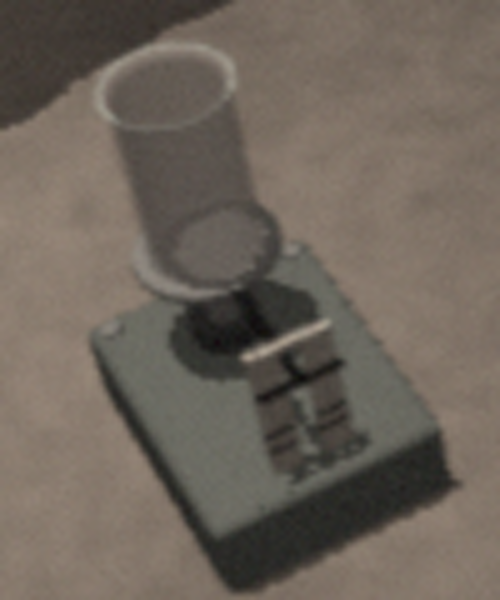

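```bash
python3 - <<'E'
from h import *
np.set_printoptions(precision=4,suppress=True)
t=cast(vision.get_calibration('top'),[(476.9,223.0)],.194); s=cast(vision.get_calibration('scene'),[(173,196.9)],.194)
print(t,s)
ct=vision.get_calibration('top')
f=lambda x,y:((x+.5)/7-.5+415,(y+.5)/7-.5+175)
print(cast(ct,[f(100,95),f(370,30),f(205,485)],.045))
print(vision.get_calibration('wrist'))
E
```

```text
[[ 0.5449 -0.3219  0.194 ]] [[ 0.5436 -0.3211  0.194 ]]
[[ 0.6363 -0.2431  0.045 ]
 [ 0.6624 -0.342   0.045 ]
 [ 0.4941 -0.2817  0.045 ]]
{'fx': 318.5283496764723, 'fy': 318.5283496764723, 'cx': 320.7495643049238, 'cy': 200.46491514056692, 'distortion': array([-0.0519,  0.    ,  0.    ,  0.    ,  0.    ]), 'rvec': array([-2.4471,  1.5612,  0.2174]), 'tvec': array([-0.549 , -0.036 ,  0.3795])}
```

```bash
python3 -m crank '-0.1 0 0.2 0 -0.6 0;-0.1 0 0.2 0 -0.6 0;-0.1 0 0.2 0 -0.6 0;-0.1 0 0.2 0 -0.6 0;-0.175 0 0.36 0 -1.136 0;-0.175 0 0.36 0 -1.136 0;-0.175 0 0.36 0 -1.136 0;-0.175 0 0.36 0 -1.136 0' -1 40
```

```text
time: 0.9
ee_pos: [0.4851, -0.1868, 0.2422]
tcp_rot: [-90.0, 0.0, 0.3]
wrist_force: [1.1, -0.4, 0.3]
opening: 0.0856
```

```bash
python3 -m crank '0.082 0.1 0.101 0 -0.006 0;0.082 0.1 0.101 0 -0.006 0;0.082 0.1 0.101 0 -0.006 0;0.082 0.1 0.101 0 -0.006 0;0.082 0.1 0.101 0 -0.006 0;0.082 0.1 0.101 0 -0.006 0'; python3 - <<'E'
from h import *
o=bot.get_obs(); c=vision.get_calibration('wrist'); snap('wrist','w1'); print(o['ee_pos'],o['tcp_rot'])
x,y,_=o['ee_pos']; print(proj(c,[(.5672,-.0855,.016),(x,y,0.016)]))
E
```

```text
time: 1.5
ee_pos: [0.566, -0.0883, 0.143]
tcp_rot: [-90.0, -0.0, 0.3]
wrist_force: [0.9, -0.7, 0.5]
opening: 0.0855
[ 0.56604734 -0.08828561  0.14304855] [-9.00223201e+01 -8.65701227e-03  3.44281178e-01]
[[322.82733829 192.47798192]
 [321.43549724 195.66937647]]
```

View pics/w1.png

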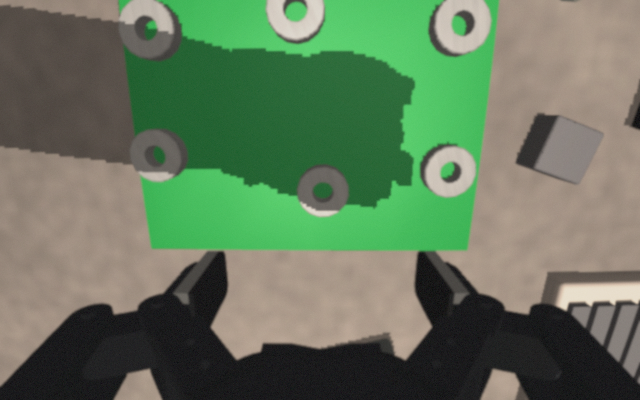

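```bash
python3 -m crank '0 0.1 0 0 0 0;0 0.1 0 0 0 0;0 0.125 0 0 0 0;0 0.125 0 0 0 0;0 0.125 0 0 0 0' -1 60; python3 -m crank '0 0 0 0 0 0;0 0 0 0 0 0;0 0 0 0 0 0;0 0 0 0 0 0;0 0 0 0 0 0;0 0 0 0 0 0;0 0 0 0 0 0;0 0 0 0 0 0' 1 60;
```

```text
time: 2.05
ee_pos: [0.5667, -0.0888, 0.0194]
tcp_rot: [-90.0, -0.1, 0.3]
wrist_force: [0.2, 0.7, 0.1]
opening: 0.0855
time: 2.85
ee_pos: [0.5672, -0.0879, 0.0194]
tcp_rot: [-90.0, -0.2, 0.3]
wrist_force: [-2.4, -1.0, 9.7]
opening: 0.0409
```

```bash
python3 -m crank '0 -0.05 0 0 0 0;0 -0.1 0 0 0 0;0 -0.15 0 0 0 0;0 -0.2 0 0 0 0;0 -0.235 0 0 0 0;0 -0.235 0 0 0 0'; python3 - <<'E'
from h import *
o=bot.get_obs(); snap('wrist','w2'); print(o['ee_pos'],o['tcp_rot'],o['wrist_force'],o['opening'])
E
```

```text
time: 3.45
ee_pos: [0.5676, -0.0878, 0.2585]
tcp_rot: [-90.1, -0.5, 0.4]
wrist_force: [0.1, 0.5, -2.8]
opening: 0.0406
[ 0.56761093 -0.08783937  0.25851721] [-90.08183401  -0.4946315    0.35322862] [ 0.1302058   0.51989582 -2.83318339] 0.0405849795139347
```

View pics/w2.png

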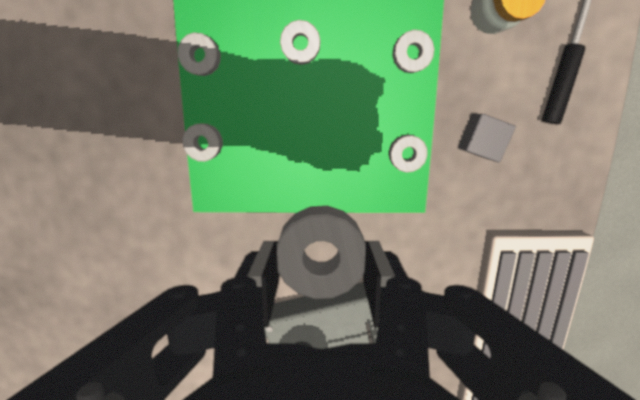

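```bash
cat >> h.py <<'E'
def held(name,off=-0.0035,show=True):
    "centre of held ring's top face in world, minus tcp"
    o=bot.get_obs(); c=vision.get_calibration('wrist'); im=snap('wrist',name)
    p=np.array(o['ee_pos']); P=p+[0,0,off]
    u=proj(c,[P])[0]
    g=cv2.cvtColor(im,cv2.COLOR_RGB2GRAY).astype(int)
    return o,c,im,u
E
python3 - <<'E'
from h import *
o=bot.get_obs(); c=vision.get_calibration('wrist')
x,y,z=o['ee_pos']
print(cast(c,[(321,253),(321,250)],z-.0035)-o['ee_pos'], cv2.Rodrigues(np.array(c['rvec'],float))[0][2], proj(c,[(x,y+.0024,z-.0035)]))
im=cv2.imread('pics/w2.png'); g=cv2.cvtColor(im,6)
print(g[200:340:4,321], g[250,262:380:3])
E
```

```text
[[-0.00050513  0.00519005 -0.0035    ]
 [-0.00051497  0.00671627 -0.0035    ]] [ 0.00668549 -0.27215043 -0.96223149] [[322.03796487 258.44067524]]
[169 161  73  77 100 109 107 108 105 107 118 168 172 175 173 154  74  75
  73 104 108 106 107 105 103  61  59  86 140 153 151 151 149  90  87] [ 79  78  76  38  24  84 108 106 106 107 108 108 108 107 120 163 163 165
 167 173 173 172 171 169 169 131 105 104 109 109 109 108 107 108  95  26
  32  75  79  77]
```

```bash
python3 -m crank '-0.023 0 -0.237 0 0 0;-0.023 0 -0.237 0 0 0;-0.023 0 -0.237 0 0 0;-0.023 0 -0.237 0 0 0;-0.023 0 -0.237 0 0 0;-0.023 0 -0.237 0 0 0;-0.023 0 -0.237 0 0 0;-0.023 0 -0.237 0 0 0'; python3 - <<'E'
from h import *
o=bot.get_obs(); snap('wrist','w3'); print(o['ee_pos'],o['tcp_rot'],o['wrist_force'],o['opening'])
E
```

```text
time: 4.3
ee_pos: [0.5447, -0.324, 0.2514]
tcp_rot: [-89.9, 0.1, 0.4]
wrist_force: [0.2, -0.2, -1.4]
opening: 0.0404
[ 0.54467204 -0.32397505  0.25143669] [-8.99449959e+01  6.38652690e-02  3.78472343e-01] [ 0.1530754  -0.19771597 -1.35535209] 0.04040202294252691
```

View pics/w3.png

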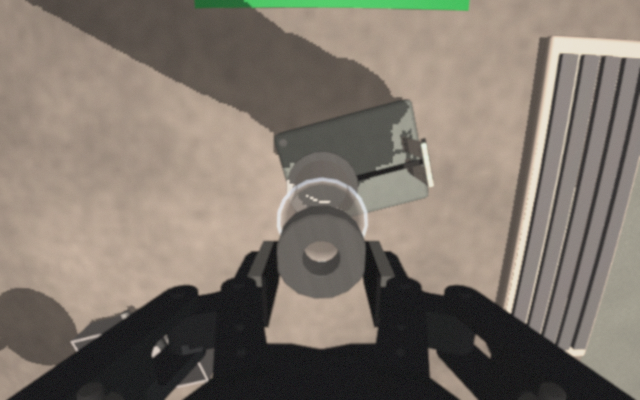

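```bash
python3 - <<'E'
from h import *
c=vision.get_calibration('wrist')
print(cast(c,[(322.5,176.5),(277,222),(368,222)],.194)-[0,.0288,0])
z=bot.get_obs()['ee_pos'][2]; print(cast(c,[(321,256)],z-.0035))
E
```

```text
[[ 0.54503582 -0.32193269  0.194     ]
 [ 0.51642476 -0.3514996   0.194     ]
 [ 0.57416611 -0.35107346  0.194     ]]
[[ 0.54430305 -0.32000567  0.24836229]]
```

```bash
python3 -m crank '0.0005 0.02 -0.0015 0 0 0;0.0005 0.03 -0.0015 0 0 0;0.0005 0.041 -0.0015 0 0 0;0.0005 0.041 -0.0015 0 0 0;0.0005 0.041 -0.0015 0 0 0'; python3 -m crank '0 0 0 0 0 0;0 0 0 0 0 0;0 0 0 0 0 0;0 0 0 0 0 0' -0.4;python3 -m crank '0 -0.05 0 0 0 0;0 -0.05 0 0 0 0;0 -0.05 0.1 0 0 0;0 -0.05 0.2 0 0 0;0 -0.05 0.2 0 0 0;0 -0.05 0.2 0 0 0;0 -0.05 0.2 0 0 0;0 -0.05 0.2 0 0 0' -1; python3 - <<'E'
from h import *
a=snap('top','t1')[:,:,::-1];b=snap('scene','s1')[:,:,::-1]
cv2.imwrite('pics/C.png',np.hstack([cv2.resize(a[175:255,415:505],(400,400),interpolation=2),cv2.resize(b[180:300,140:240],(400,480),interpolation=2)[:400]]))
cv2.imwrite('pics/C.png',np.hstack([cv2.resize(a[175:255,415:505],(395,480),interpolation=2),cv2.resize(b[180:300,140:240],(400,480),interpolation=2)]))
E
```

```text
time: 4.85
ee_pos: [0.5452, -0.326, 0.2115]
tcp_rot: [-90.0, 0.0, 0.4]
wrist_force: [-0.3, 0.1, -0.9]
opening: 0.0406
time: 5.25
ee_pos: [0.5453, -0.3265, 0.2116]
tcp_rot: [-90.0, -0.0, 0.3]
wrist_force: [0.7, 0.6, 0.7]
opening: 0.0597
time: 6.05
ee_pos: [0.5443, -0.1253, 0.2621]
tcp_rot: [-90.0, -0.1, 0.5]
wrist_force: [0.1, 0.9, -0.3]
opening: 0.0851
```

View pics/C.png

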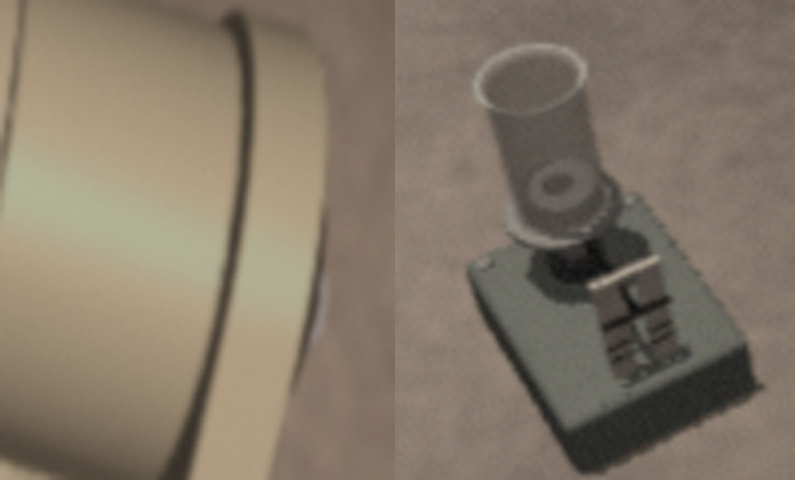

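```bash
cat >> h.py <<'E'
def gauge(name):
    g=cv2.cvtColor(cv2.imread('pics/%s.png'%name),6).astype(np.float32); c=vision.get_calibration('scene')
    hs=np.arange(.05,.115,.0005); a=np.radians(15); ex=np.array([np.cos(a),np.sin(a)]); ey=np.array([-ex[1],ex[0]])
    out=0
    for l in (-.016,-.012,.012,.016):
        b=np.array([.545,-.322])+.095*ex+l*ey
        p=proj(c,np.c_[np.tile(b,(len(hs),1)),hs]).astype(np.float32)
        out=out+cv2.remap(g,p[:,:1],p[:,1:],cv2.INTER_CUBIC)[:,0]
    return hs,out/4
def rings(name='t'):
    im=snap('top',name)[:,:,::-1].copy(); c=vision.get_calibration('top')
    h=cv2.cvtColor(im,cv2.COLOR_BGR2HSV); g=((h[...,0]>45)&(h[...,0]<75)&(h[...,1]>120)).astype('u1')
    m=np.zeros_like(g); cv2.fillPoly(m,[np.array([[256,163],[389,165],[387,275],[254,272]])],1)
    r=((g==0)&(m>0)).astype('u1'); res=[]
    for k in cv2.findContours(r,cv2.RETR_EXTERNAL,2)[0]:
        A=cv2.contourArea(k)
        if A<100: continue
        M=cv2.moments(k); res.append((*cast(c,(M['m10']/M['m00'],M['m01']/M['m00']),.008)[0,:2].round(4),A))
    return res
E
python3 - <<'E'
from h import *
from scipy.signal import find_peaks
for n in('scene0','s1'):
    h,v=gauge(n); k=find_peaks(-v,prominence=4)[0]; print([(round(float(h[i])*1000,1),int(v[i])) for i in k])
E
```

```text
[(63.5, 47), (72.5, 45), (97.0, 28)]
[(63.5, 47), (72.5, 47), (90.5, 30)]
```

```bash
python3 -m crank '0.001 0.05 0.18 0 0 0;0.001 0.05 0.18 0 0 0;0.001 0.05 0.18 0 0 0;0.001 0.1 0.18 0 0 0;0.001 0.15 0.18 0 0 0;0.001 0.2 0.18 0 0 0;0.001 0.2 0.18 0 0 0;0.001 0.2 0.18 0 0 0' -1; python3 - <<'E'
from h import *
o=bot.get_obs(); c=vision.get_calibration('wrist'); im=snap('wrist','w4'); print(o['ee_pos'],o['tcp_rot'])
h=cv2.cvtColor(im,cv2.COLOR_RGB2HSV); g=((h[...,0]>45)&(h[...,0]<75)&(h[...,1]>120)).astype('u1')
for k in cv2.findContours(1-g,cv2.RETR_EXTERNAL,2)[0]:
    A=cv2.contourArea(k)
    if A>500: M=cv2.moments(k); p=(M['m10']/M['m00'],M['m01']/M['m00']); print(A,np.round(p),cast(c,p,.009)[0])
E
```

```text
time: 6.95
ee_pos: [0.5423, 0.0524, 0.0578]
tcp_rot: [-90.0, 0.3, 0.2]
wrist_force: [-0.6, 0.6, 0.8]
opening: 0.0852
[0.54226813 0.05235213 0.05783801] [-90.03445186   0.32979036   0.24502039]
4451.0 [328. 226.] [0.54554086 0.054216   0.009     ]
6375.0 [145.  40.] [0.44682982 0.15865944 0.009     ]
115290.0 [304. 257.] [0.53074203 0.03334598 0.009     ]
```

```bash
python3 -m crank '0.003 0.0385 0.002 0 0 0;0.003 0.0385 0.002 0 0 0;0.003 0.0385 0.002 0 0 0'; python3 -m crank '0 0 0 0 0 0;0 0 0 0 0 0;0 0 0 0 0 0;0 0 0 0 0 0;0 0 0 0 0 0;0 0 0 0 0 0;0 0 0 0 0 0' 1 60;python3 -m crank '0 -0.05 0 0 0 0;0 -0.1 0 0 0 0;0 -0.15 0 0 0 0;0 -0.2 0 0 0 0;0 -0.235 0 0 0 0;0 -0.235 -0.05 0 0 0;0 -0.235 -0.1 0 0 0;0 -0.235 -0.15 0 0 0'
```

```text
time: 7.3
ee_pos: [0.5474, 0.0551, 0.0244]
tcp_rot: [-90.0, -0.0, 0.3]
wrist_force: [0.2, 0.5, 0.3]
opening: 0.0855
time: 8.0
ee_pos: [0.549, 0.056, 0.0292]
tcp_rot: [-90.0, -0.4, 0.4]
wrist_force: [-14.7, -1.5, 41.3]
opening: 0.0254
time: 8.8
ee_pos: [0.5477, -0.0956, 0.2587]
tcp_rot: [-90.0, -0.1, 0.4]
wrist_force: [1.3, 0.0, 0.4]
opening: 0.0003
```

```bash
cat >> h.py <<'E'
def look(name):
    o=bot.get_obs(); c=vision.get_calibration('wrist'); im=snap('wrist',name); print(o['ee_pos'].round(4),o['tcp_rot'].round(1),round(o['opening'],4))
    h=cv2.cvtColor(im,cv2.COLOR_RGB2HSV); g=((h[...,0]>45)&(h[...,0]<75)&(h[...,1]>120)).astype('u1')
    for k in cv2.findContours(1-g,cv2.RETR_EXTERNAL,2)[0]:
        A=cv2.contourArea(k)
        if 500<A<9000:
            M=cv2.moments(k); p=(M['m10']/M['m00'],M['m01']/M['m00']); P=cast(c,p,.009)[0]; print(int(A),P[:2].round(4),'move x %.4f down %.4f z %.4f'%(P[0]-o['ee_pos'][0],o['ee_pos'][2]-.0175,P[1]-.0005-o['ee_pos'][1]))
E
python3 -m crank '0 0.05 0.15 0 0 0;0 0.05 0.15 0 0 0;0 0.05 0.15 0 0 0;0 0.15 0.15 0 0 0;0 0.15 0.15 0 0 0;0 0.15 0.15 0 0 0;0 0.15 0.15 0 0 0;0 0.15 0.15 0 0 0' -1;python3 -c "
from h import *
look('w5');print(rings('t2'))"
```

```text
time: 9.6
ee_pos: [0.5484, 0.0555, 0.1112]
tcp_rot: [-90.0, -0.2, 0.3]
wrist_force: [0.2, -0.1, -0.1]
opening: 0.0853
[0.5484 0.0555 0.1112] [-90.   -0.2   0.3] 0.0853
2763 [0.5574 0.0538] move x 0.0090 down 0.0937 z -0.0022
3846 [0.4468 0.1594] move x -0.1016 down 0.0937 z 0.1035
[(np.float64(0.429), np.float64(-0.0551), 237.0), (np.float64(0.5354), np.float64(0.1024), 7055.0), (np.float64(0.6741), np.float64(-0.0674), 238.5), (np.float64(0.6821), np.float64(0.1546), 205.5)]
```

```bash
python3 -m crank '0.009 0.05 -0.002 0 0 0;0.009 0.08 -0.002 0 0 0;0.009 0.094 -0.002 0 0 0;0.009 0.094 -0.002 0 0 0;0.009 0.094 -0.002 0 0 0;0.009 0.094 -0.002 0 0 0'; python3 -m crank '0 0 0 0 0 0;0 0 0 0 0 0;0 0 0 0 0 0;0 0 0 0 0 0;0 0 0 0 0 0;0 0 0 0 0 0;0 0 0 0 0 0' 1 60
```

```text
time: 10.3
ee_pos: [0.5573, 0.0538, 0.0162]
tcp_rot: [-90.0, -0.2, 0.3]
wrist_force: [-0.1, 1.2, 0.0]
opening: 0.0856
time: 11.0
ee_pos: [0.5564, 0.0538, 0.0149]
tcp_rot: [-90.0, -0.1, 0.3]
wrist_force: [-2.5, 0.8, 6.4]
opening: 0.0413
```

```bash
python3 -m crank '0 -0.05 0 0 0 0;0 -0.1 0 0 0 0;0 -0.15 0 0 0 0;0 -0.2 0 0 0 0;0 -0.245 0 0 0 0;0 -0.245 -0.05 0 0 0;0 -0.245 -0.1 0 0 0;0 -0.245 -0.15 0 0 0';python3 -m crank '-0.011 0 -0.227 0 0 0;-0.011 0 -0.227 0 0 0;-0.011 0 -0.227 0 0 0;-0.011 0 -0.227 0 0 0;-0.011 0 -0.227 0 0 0;-0.011 0 -0.227 0 0 0;-0.011 0 -0.227 0 0 0;-0.011 0 -0.227 0 0 0';python3 -c "
from h import *
look('w6')"
```

```text
time: 11.8
ee_pos: [0.5567, -0.0975, 0.2591]
tcp_rot: [-90.0, -0.0, 0.4]
wrist_force: [0.8, -0.5, -1.6]
opening: 0.0414
time: 12.6
ee_pos: [0.5473, -0.3225, 0.2588]
tcp_rot: [-90.0, 0.0, 0.4]
wrist_force: [0.3, -0.7, -1.4]
opening: 0.0413
[ 0.5473 -0.3225  0.2588] [-90.    0.    0.4] 0.0413
```

View pics/w6.png

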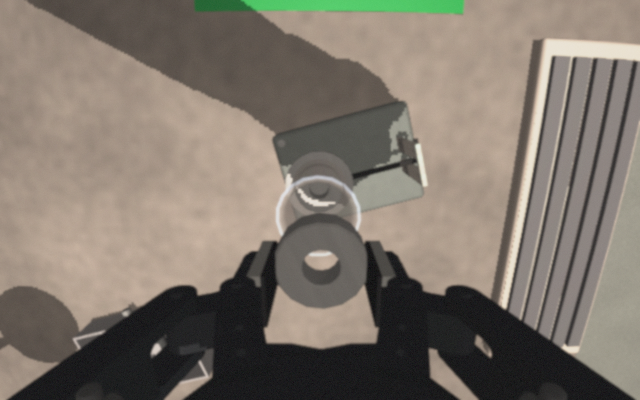

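```bash
python3 -m crank '-0.002 0.04 0 0 0 0;-0.002 0.057 0 0 0 0;-0.002 0.057 0 0 0 0;-0.002 0.057 0 0 0 0;-0.002 0.057 0 0 0 0'; python3 -m crank '0 0 0 0 0 0;0 0 0 0 0 0;0 0 0 0 0 0;0 0 0 0 0 0' -0.4;python3 -m crank '0 -0.05 0 0 0 0;0 -0.05 0 0 0 0;0 -0.05 0 0 0 0;0 -0.05 0 0 0 0;0 -0.05 0 0 0 0;0 -0.05 0 0 0 0;0 -0.05 0 0 0 0;0 -0.05 0 0 0 0' -1; cat >> h.py <<'E'
from scipy.signal import find_peaks
def status(n):
    snap('scene','s'+n); h,v=gauge('s'+n); k=find_peaks(-v,prominence=4)[0]
    print([(round(float(h[i])*1000,1),int(v[i])) for i in k]); e=bot.get_obs()['ee_pos']; print(e.round(4))
    for r in rings('t'+n): print(r[0],r[1],r[2],'d',round(r[0]-e[0],4),round(r[1]-e[1],4))
E
python3 -c "
from h import *
status('3')"
```

```text
time: 13.15
ee_pos: [0.5458, -0.3231, 0.2037]
tcp_rot: [-90.1, -0.1, 0.4]
wrist_force: [0.1, 0.7, -1.7]
opening: 0.0414
time: 13.55
ee_pos: [0.5453, -0.3234, 0.2021]
tcp_rot: [-90.0, -0.0, 0.3]
wrist_force: [-1.1, -0.7, 0.8]
opening: 0.0598
time: 14.35
ee_pos: [0.5451, -0.3233, 0.2515]
tcp_rot: [-90.0, 0.0, 0.3]
wrist_force: [-0.1, -0.3, 0.1]
opening: 0.0853
[(63.5, 48), (73.0, 48), (83.5, 26)]
[ 0.5451 -0.3233  0.2516]
0.4291 -0.0551 238.0 d -0.116 0.2682
0.432 0.0425 242.0 d -0.1131 0.3658
0.4478 0.1591 235.5 d -0.0973 0.4824
0.6741 -0.0674 240.0 d 0.129 0.2559
0.6719 0.0467 234.0 d 0.1268 0.37
0.682 0.1546 206.5 d 0.1369 0.4779
```

```bash
python3 -m crank '-0.116 0 0.268 0 0 0;-0.116 0 0.268 0 0 0;-0.116 0.05 0.268 0 0 0;-0.116 0.1 0.268 0 0 0;-0.116 0.17 0.268 0 0 0;-0.116 0.17 0.268 0 0 0;-0.116 0.17 0.268 0 0 0;-0.116 0.17 0.268 0 0 0' -1;python3 -c "
from h import *
look('w7')"
```

```text
time: 15.25
ee_pos: [0.4243, -0.0539, 0.0778]
tcp_rot: [-89.9, 0.3, 0.4]
wrist_force: [1.0, 0.8, -0.0]
opening: 0.0852
[ 0.4243 -0.0539  0.0778] [-89.9   0.3   0.4] 0.0852
4973 [0.4325 0.0438] move x 0.0082 down 0.0603 z 0.0972
```

```bash
python3 -m crank '0 0 0 0 0 0;0 0.04 0 0 0 0;0 0.065 0 0 0 0;0 0.065 0 0 0 0;0 0.065 0 0 0 0;0 0.065 0 0 0 0'; python3 -m crank '0 0 0 0 0 0;0 0 0 0 0 0;0 0 0 0 0 0;0 0 0 0 0 0;0 0 0 0 0 0;0 0 0 0 0 0;0 0 0 0 0 0' 1 60
```

```text
time: 15.9
ee_pos: [0.4291, -0.0566, 0.019]
tcp_rot: [-90.0, -0.2, 0.3]
wrist_force: [0.1, 0.1, 0.2]
opening: 0.0851
time: 16.6
ee_pos: [0.428, -0.0561, 0.0179]
tcp_rot: [-90.0, -0.1, 0.3]
wrist_force: [-1.6, -0.7, 8.1]
opening: 0.0409
```

```bash
python3 -m crank '0 -0.05 0 0 0 0;0 -0.1 0 0 0 0;0 -0.15 0 0 0 0;0 -0.2 0 0 0 0;0 -0.235 0 0 0 0;0.02 -0.235 -0.05 0 0 0;0.04 -0.235 -0.1 0 0 0;0.06 -0.235 -0.14 0 0 0';python3 -m crank '0.0573 0 -0.1275 0 0 0;0.0573 0 -0.1275 0 0 0;0.0573 0 -0.1275 0 0 0;0.0573 0 -0.1275 0 0 0;0.0573 0 -0.1275 0 0 0;0.0573 0 -0.1275 0 0 0;0.0573 0 -0.1275 0 0 0'
```

```text
time: 17.4
ee_pos: [0.4878, -0.1951, 0.2524]
tcp_rot: [-90.0, -0.1, 0.4]
wrist_force: [1.1, 0.5, -0.9]
opening: 0.0411
time: 18.1
ee_pos: [0.5452, -0.3196, 0.2527]
tcp_rot: [-90.0, -0.1, 0.4]
wrist_force: [-0.2, 0.1, -1.5]
opening: 0.0406
```

```bash
python3 -m crank '0 0.04 0 0 0 0;0 0.04 0 0 0 0;0 0.04 0 0 0 0;0 0.04 0 0 0 0'
```

```text
time: 18.5
ee_pos: [0.5459, -0.3206, 0.2144]
tcp_rot: [-90.1, -0.2, 0.4]
wrist_force: [-0.3, -0.1, -1.1]
opening: 0.0412
```

```bash
python3 -m crank '-0.0005 0.005 -0.0025 0 0 0;-0.0005 0.0185 -0.0025 0 0 0;-0.0005 0.0185 -0.0025 0 0 0;-0.0005 0.0185 -0.0025 0 0 0'; python3 -m crank '0 0 0 0 0 0;0 0 0 0 0 0;0 0 0 0 0 0;0 0 0 0 0 0' -0.4;python3 -m crank '0 -0.05 0 0 0 0;0 -0.05 0 0 0 0;0 -0.05 0 0 0 0;0 -0.05 0 0 0 0;0 -0.05 0 0 0 0;0 -0.05 0 0 0 0;0 -0.05 0 0 0 0;0 -0.05 0 0 0 0' -1; python3 -c "
from h import *
status('4')"
```

```text
time: 18.9
ee_pos: [0.545, -0.3233, 0.1939]
tcp_rot: [-90.0, -0.0, 0.3]
wrist_force: [0.3, -0.9, -1.4]
opening: 0.0415
time: 19.3
ee_pos: [0.545, -0.3232, 0.1936]
tcp_rot: [-90.0, -0.0, 0.3]
wrist_force: [0.2, -1.2, -0.2]
opening: 0.0596
time: 20.1
ee_pos: [0.5449, -0.3231, 0.243]
tcp_rot: [-90.0, 0.0, 0.3]
wrist_force: [-1.1, 0.0, -0.2]
opening: 0.0859
[(63.5, 50), (75.5, 20)]
[ 0.5449 -0.3232  0.2431]
0.432 0.0425 242.0 d -0.1129 0.3657
0.4477 0.1592 234.5 d -0.0972 0.4824
0.6741 -0.0674 240.0 d 0.1292 0.2558
0.6718 0.0467 233.0 d 0.1269 0.3699
0.682 0.1546 206.5 d 0.1371 0.4778
```

```bash
python3 -m crank '0.129 0 0.2555 0 0 0;0.129 0 0.2555 0 0 0;0.129 0 0.2555 0 0 0;0.129 0.05 0.2555 0 0 0;0.129 0.1 0.2555 0 0 0;0.129 0.15 0.2555 0 0 0;0.129 0.15 0.2555 0 0 0;0.129 0.15 0.2555 0 0 0' -0.4;python3 -m crank '0 0 0 0 0 0;0 0 0 0 0 0';python3 -c "
from h import *
look('w8')"
```

```text
time: 21.0
ee_pos: [0.6706, -0.0644, 0.0871]
tcp_rot: [-89.9, 0.4, 0.5]
wrist_force: [-1.6, 0.3, -0.4]
opening: 0.0598
time: 21.2
ee_pos: [0.6729, -0.0677, 0.0954]
tcp_rot: [-90.0, -0.1, 0.3]
wrist_force: [-0.4, -0.2, 1.2]
opening: 0.0599
[ 0.6729 -0.0677  0.0954] [-90.   -0.1   0.3] 0.0599
3152 [ 0.6731 -0.0674] move x 0.0002 down 0.0779 z -0.0002
4378 [0.6709 0.0476] move x -0.0020 down 0.0779 z 0.1147
```

```bash
python3 -m crank '0 0.05 0 0 0 0;0 0.0785 0 0 0 0;0 0.0785 0 0 0 0;0 0.0785 0 0 0 0;0 0.0785 0 0 0 0;0 0.0785 0 0 0 0'; python3 -m crank '0 0 0 0 0 0;0 0 0 0 0 0;0 0 0 0 0 0;0 0 0 0 0 0;0 0 0 0 0 0;0 0 0 0 0 0' 1 60;python3 -m crank '0 -0.05 0 0 0 0;0 -0.1 0 0 0 0;0 -0.15 0 0 0 0;0 -0.2 0 0 0 0;0 -0.24 0 0 0 0;-0.02 -0.24 -0.05 0 0 0;-0.04 -0.24 -0.1 0 0 0;-0.06 -0.24 -0.14 0 0 0'
```

```text
time: 21.85
ee_pos: [0.6738, -0.0673, 0.0177]
tcp_rot: [-90.0, -0.2, 0.3]
wrist_force: [-0.7, -0.3, -0.2]
opening: 0.0597
time: 22.45
ee_pos: [0.6733, -0.067, 0.0169]
tcp_rot: [-90.0, -0.2, 0.3]
wrist_force: [-1.9, 0.3, 7.9]
opening: 0.0412
time: 23.25
ee_pos: [0.6139, -0.2062, 0.2551]
tcp_rot: [-90.0, -0.0, 0.4]
wrist_force: [0.3, -1.0, -1.6]
opening: 0.041
```

```bash
python3 -m crank '-0.069 0 -0.1165 0 0 0;-0.069 0 -0.1165 0 0 0;-0.069 0 -0.1165 0 0 0;-0.069 0 -0.1165 0 0 0;-0.069 0.05 -0.1165 0 0 0;-0.069 0.05 -0.1165 0 0 0;-0.069 0.05 -0.1165 0 0 0;-0.069 0.05 -0.1165 0 0 0';python3 -m crank '0 0 0 0 0 0'
```

```text
time: 24.05
ee_pos: [0.5473, -0.322, 0.2081]
tcp_rot: [-90.1, -0.2, 0.4]
wrist_force: [-0.7, -0.5, -1.0]
opening: 0.0411
time: 24.15
ee_pos: [0.5474, -0.3222, 0.208]
tcp_rot: [-90.1, -0.2, 0.4]
wrist_force: [1.2, 0.5, -0.6]
opening: 0.0409
```

```bash
python3 -m crank '-0.002 0.005 -0.0005 0 0 0;-0.002 0.0205 -0.0005 0 0 0;-0.002 0.0205 -0.0005 0 0 0;-0.002 0.0205 -0.0005 0 0 0'; python3 -m crank '0 0 0 0 0 0;0 0 0 0 0 0;0 0 0 0 0 0;0 0 0 0 0 0' -0.4;python3 -m crank '0 -0.06 0 0 0 0;0 -0.06 0 0 0 0;0 -0.06 0 0 0 0;0 -0.06 0 0 0 0;0 -0.06 0 0 0 0;0 -0.06 0 0 0 0;0 -0.06 0 0 0 0;0 -0.06 0 0 0 0'; python3 -c "
from h import *
status('5');h,v=gauge('s5');print([(round(float(a)*1e3),int(b)) for a,b in zip(h[::4],v[::4])])
b=cv2.imread('pics/s5.png');cv2.imwrite('pics/D.png',cv2.resize(b[180:300,140:240],(500,600),interpolation=2))"
```

```text
time: 24.55
ee_pos: [0.544, -0.3225, 0.1847]
tcp_rot: [-90.0, -0.0, 0.3]
wrist_force: [0.4, 0.0, -0.6]
opening: 0.0412
time: 24.95
ee_pos: [0.5441, -0.3226, 0.1846]
tcp_rot: [-90.0, -0.0, 0.3]
wrist_force: [0.1, 0.8, -0.1]
opening: 0.0598
time: 25.75
ee_pos: [0.5439, -0.3225, 0.2439]
tcp_rot: [-90.0, 0.0, 0.3]
wrist_force: [-0.5, -0.1, -0.8]
opening: 0.0599
[(70.5, 24)]
[ 0.5439 -0.3225  0.244 ]
0.4321 0.0425 243.0 d -0.1118 0.365
0.4476 0.1593 235.5 d -0.0963 0.4818
0.6719 0.0467 236.0 d 0.128 0.3692
0.682 0.1546 206.5 d 0.1381 0.4771
[(50, 72), (52, 73), (54, 73), (56, 73), (58, 72), (60, 66), (62, 54), (64, 45), (66, 40), (68, 32), (70, 25), (72, 29), (74, 47), (76, 65), (78, 72), (80, 75), (82, 74), (84, 74), (86, 74), (88, 75), (90, 75), (92, 74), (94, 74), (96, 75), (98, 77), (100, 76), (102, 75), (104, 76), (106, 76), (108, 75), (110, 75), (112, 74), (114, 73)]
```

View pics/D.png

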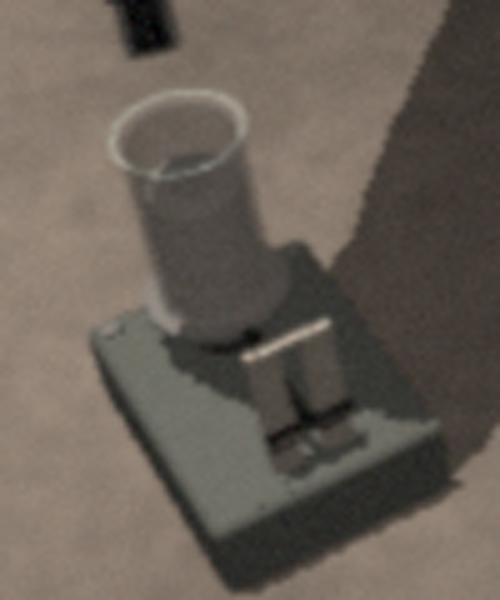

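```bash
python3 -m crank '-0.112 0 0.365 0 0 0;-0.112 0 0.365 0 0 0;-0.112 0 0.365 0 0 0;-0.112 0 0.365 0 0 0;-0.112 0.05 0.365 0 0 0;-0.112 0.1 0.365 0 0 0;-0.112 0.15 0.365 0 0 0;-0.112 0.15 0.365 0 0 0' -1;python3 -m crank '0 0 0 0 0 0;0 0 0 0 0 0;0 0 0 0 0 0';python3 -c "
from h import *
look('w9')"
```

```text
time: 26.65
ee_pos: [0.4376, 0.017, 0.1264]
tcp_rot: [-90.0, -0.1, 0.4]
wrist_force: [0.8, 0.8, -0.5]
opening: 0.0854
time: 26.95
ee_pos: [0.439, 0.0152, 0.1286]
tcp_rot: [-90.0, -0.1, 0.3]
wrist_force: [0.2, 0.3, -0.2]
opening: 0.0854
[0.439  0.0152 0.1286] [-90.   -0.1   0.3] 0.0854
2562 [0.4322 0.0421] move x -0.0068 down 0.1111 z 0.0264
1463 [0.6707 0.1512] move x 0.2317 down 0.1111 z 0.1355
1653 [0.4479 0.1497] move x 0.0089 down 0.1111 z 0.1340
```

```bash
python3 -m crank '-0.007 0 0.027 0 0 0;-0.007 0.05 0.027 0 0 0;-0.007 0.09 0.027 0 0 0;-0.007 0.112 0.027 0 0 0;-0.007 0.112 0.027 0 0 0;-0.007 0.112 0.027 0 0 0;-0.007 0.112 0.027 0 0 0'; python3 -m crank '0 0 0 0 0 0;0 0 0 0 0 0;0 0 0 0 0 0;0 0 0 0 0 0;0 0 0 0 0 0;0 0 0 0 0 0;0 0 0 0 0 0' 1 60;python3 -m crank '0 -0.05 0 0 0 0;0 -0.1 0 0 0 0;0 -0.15 0 0 0 0;0 -0.2 0 0 0 0;0 -0.24 0 0 0 0;0.02 -0.24 -0.05 0 0 0;0.04 -0.24 -0.1 0 0 0;0.06 -0.24 -0.14 0 0 0'
```

```text
time: 27.7
ee_pos: [0.4325, 0.0423, 0.0173]
tcp_rot: [-90.0, -0.2, 0.3]
wrist_force: [-0.8, 0.8, 0.3]
opening: 0.085
time: 28.4
ee_pos: [0.4314, 0.0426, 0.0163]
tcp_rot: [-90.0, -0.1, 0.3]
wrist_force: [-1.0, -1.5, 7.4]
opening: 0.041
time: 29.2
ee_pos: [0.491, -0.0964, 0.2558]
tcp_rot: [-90.0, -0.1, 0.4]
wrist_force: [2.0, 0.8, -1.3]
opening: 0.041
```

```bash
python3 -m crank '0.054 0 -0.226 0 0 0;0.054 0 -0.226 0 0 0;0.054 0 -0.226 0 0 0;0.054 0 -0.226 0 0 0;0.054 0 -0.226 0 0 0;0.054 0.05 -0.226 0 0 0;0.054 0.05 -0.226 0 0 0;0.054 0.05 -0.226 0 0 0';python3 -m crank '0 0 0 0 0 0;0 0 0 0 0 0'
```

```text
time: 30.0
ee_pos: [0.5453, -0.32, 0.2046]
tcp_rot: [-89.9, 0.2, 0.4]
wrist_force: [-0.3, 0.6, -0.7]
opening: 0.0412
time: 30.2
ee_pos: [0.547, -0.3205, 0.2086]
tcp_rot: [-90.1, -0.2, 0.4]
wrist_force: [0.5, -0.2, -1.1]
opening: 0.0412
```

```bash
python3 -m crank '-0.002 0.01 -0.0025 0 0 0;-0.002 0.0275 -0.0025 0 0 0;-0.002 0.0275 -0.0025 0 0 0;-0.002 0.0275 -0.0025 0 0 0'; python3 -m crank '0 0 0 0 0 0;0 0 0 0 0 0;0 0 0 0 0 0;0 0 0 0 0 0' -0.4;python3 -m crank '0 -0.06 0 0 0 0;0 -0.06 0 0 0 0;0 -0.06 0 0 0 0;0 -0.06 0 0 0 0;0 -0.06 0 0 0 0;0 -0.06 0 0 0 0;0 -0.06 0 0 0 0;0 -0.06 0 0 0 0'; python3 -c "
from h import *
status('6');h,v=gauge('s6');print([(round(float(a)*1e3),int(b)) for a,b in zip(h[:60:4],v[::4])])
b=cv2.imread('pics/s6.png');cv2.imwrite('pics/E.png',cv2.resize(b[180:300,140:240],(500,600),interpolation=2))"
```

```text
time: 30.6
ee_pos: [0.5439, -0.323, 0.178]
tcp_rot: [-90.0, 0.0, 0.4]
wrist_force: [1.3, 0.5, -1.0]
opening: 0.0407
time: 31.0
ee_pos: [0.5441, -0.3232, 0.1781]
tcp_rot: [-90.0, -0.0, 0.3]
wrist_force: [0.3, -0.5, -0.5]
opening: 0.0596
time: 31.8
ee_pos: [0.5439, -0.3231, 0.2372]
tcp_rot: [-90.0, 0.0, 0.3]
wrist_force: [0.1, -0.4, 0.2]
opening: 0.0602
[(62.5, 30), (73.0, 47)]
[ 0.5439 -0.3231  0.2373]
0.4477 0.1591 234.5 d -0.0962 0.4822
0.6718 0.0466 235.0 d 0.1279 0.3697
0.682 0.1546 206.5 d 0.1381 0.4777
[(50, 72), (52, 73), (54, 73), (56, 70), (58, 56), (60, 40), (62, 31), (64, 37), (66, 55), (68, 68), (70, 63), (72, 49), (74, 50), (76, 64), (78, 72)]
```

View pics/E.png

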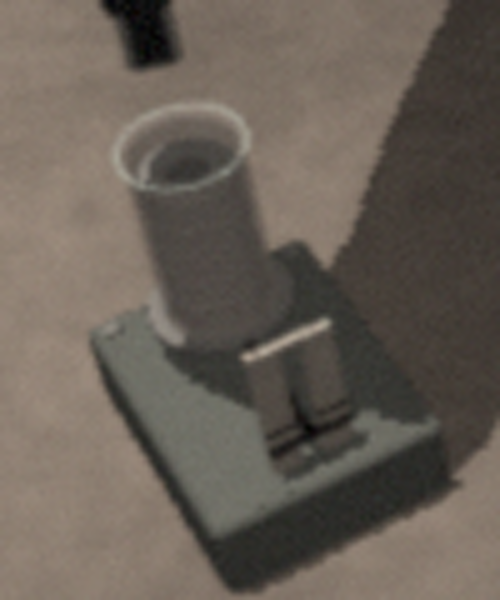

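```bash
python3 - <<'E'
from h import *
h0,v0=gauge('scene0'); d0=1-v0/np.median(v0[:6].tolist()+v0[90:95].tolist())
pt=np.where(h0>.088,d0,0); pt[h0>.106]=0
print('pointer ref integral',pt.sum(),(pt*h0).sum()/pt.sum())
line=np.where(h0<.082,d0,0)
for n in('s1','s3','s4','s5','s6'):
    h,v=gauge(n); d=1-v/np.median(v[:6].tolist()+v[90:95].tolist()); p=d-line
    i=np.argmax(np.convolve(p,np.ones(13),'same')); w=(abs(h-h[i])<.007)
    c=(p*h)[w].sum()/p[w].sum(); print(n,round(c*1000,2),p[w].sum())
E
```

```text
pointer ref integral 7.653640931954269 0.0965067084359708
s1 90.21 7.706903479652745
s3 83.51 9.344300375089977
s4 76.99 8.049492189167339
s5 69.01 5.96892998572891
s6 60.87 4.29375191728239
```

```bash
python3 -m crank '0 0 0.05 0 0 0;0 0 0.1 0 0 0;0 0 0.15 0 0 0;0 0 0.2 0 0 0;-0.03 0 0.25 0 0 0;-0.05 0 0.3 0 0 0;-0.07 0 0.35 0 0 0;-0.07 0 0.35 0 0 0' -1;python3 -m crank '-0.026 0.03 0.132 0 0 0;-0.026 0.07 0.132 0 0 0;-0.026 0.11 0.132 0 0 0;-0.026 0.13 0.132 0 0 0;-0.026 0.13 0.132 0 0 0;-0.026 0.13 0.132 0 0 0';python3 -c "
from h import *
look('w10')"
```

```text
time: 32.7
ee_pos: [0.4702, 0.0295, 0.2383]
tcp_rot: [-90.0, -0.1, 0.5]
wrist_force: [0.9, 0.1, 1.2]
opening: 0.0855
time: 33.3
ee_pos: [0.4447, 0.1583, 0.1078]
tcp_rot: [-90.0, 0.1, 0.4]
wrist_force: [0.8, -0.7, 0.7]
opening: 0.0855
[0.4447 0.1583 0.1078] [-90.    0.1   0.4] 0.0855
2842 [0.4479 0.1584] move x 0.0032 down 0.0903 z -0.0004
```

```bash
python3 -m crank '0.002 0.04 0 0 0 0;0.002 0.07 0 0 0 0;0.002 0.091 0 0 0 0;0.002 0.091 0 0 0 0;0.002 0.091 0 0 0 0;0.002 0.091 0 0 0 0'; python3 -m crank '0 0 0 0 0 0;0 0 0 0 0 0;0 0 0 0 0 0;0 0 0 0 0 0;0 0 0 0 0 0;0 0 0 0 0 0;0 0 0 0 0 0' 1 60;python3 -m crank '0 -0.05 0 0 0 0;0 -0.08 0 0 0 0;0 -0.08 0.05 0 0 0;0 -0.08 0.1 0 0 0;0 -0.08 0.157 0 0 0;0 -0.08 0.157 0 0 0;0 -0.08 0.157 0 0 0;0 -0.08 0.157 0 0 0'
```

```text
time: 33.95
ee_pos: [0.4488, 0.1584, 0.0192]
tcp_rot: [-89.9, -0.2, 0.3]
wrist_force: [-0.1, -0.2, 0.7]
opening: 0.0853
time: 34.65
ee_pos: [0.4475, 0.1585, 0.0177]
tcp_rot: [-90.0, -0.1, 0.3]
wrist_force: [-2.3, -1.4, 8.2]
opening: 0.0408
time: 35.45
ee_pos: [0.4459, 0.3145, 0.0963]
tcp_rot: [-90.1, 0.0, 0.3]
wrist_force: [-0.5, 0.0, -1.4]
opening: 0.0411
```

```bash
python3 -m crank '0 0.04 0 0 0 0;0 0.058 0 0 0 0;0 0.058 0 0 0 0;0 0.058 0 0 0 0';python3 -m crank '0 0 0 0 0 0;0 0 0 0 0 0;0 0 0 0 0 0;0 0 0 0 0 0' -0.4;python3 -m crank '0 -0.05 0 0 0 0;0 -0.1 0 0 0 0;0 -0.15 0 0 0 0;0 -0.15 -0.05 0 0 0;0.03 -0.15 -0.09 0 0 0;0.06 -0.15 -0.13 0 0 0;0.09 -0.15 -0.17 0 0 0;0.12 -0.15 -0.2 0 0 0';python3 -m crank '0.106 0 -0.07 0 0 0;0.106 0 -0.07 0 0 0;0.106 0 -0.07 0 0 0;0.106 0.04 -0.07 0 0 0;0.106 0.08 -0.07 0 0 0;0.106 0.08 -0.07 0 0 0;0.106 0.08 -0.07 0 0 0';python3 -c "
from h import *
look('w11')"
```

```text
time: 35.85
ee_pos: [0.4465, 0.3143, 0.0393]
tcp_rot: [-90.0, -0.0, 0.3]
wrist_force: [1.0, -0.3, -1.9]
opening: 0.0409
time: 36.25
ee_pos: [0.4465, 0.3155, 0.0393]
tcp_rot: [-90.0, -0.1, 0.3]
wrist_force: [0.4, -0.2, 0.2]
opening: 0.0597
time: 37.05
ee_pos: [0.5683, 0.1138, 0.1892]
tcp_rot: [-90.0, -0.1, 0.3]
wrist_force: [0.3, 0.9, -0.1]
opening: 0.0599
time: 37.75
ee_pos: [0.6734, 0.0468, 0.1091]
tcp_rot: [-90.0, 0.1, 0.4]
wrist_force: [-0.1, -0.5, 1.1]
opening: 0.0596
[0.6734 0.0468 0.1091] [-90.    0.1   0.4] 0.0596
2812 [0.6709 0.0462] move x -0.0025 down 0.0916 z -0.0011
```

```bash
python3 -m crank '-0.002 0.04 0 0 0 0;-0.002 0.07 0 0 0 0;-0.002 0.092 0 0 0 0;-0.002 0.092 0 0 0 0;-0.002 0.092 0 0 0 0;-0.002 0.092 0 0 0 0'; python3 -m crank '0 0 0 0 0 0;0 0 0 0 0 0;0 0 0 0 0 0;0 0 0 0 0 0;0 0 0 0 0 0;0 0 0 0 0 0' 1 60;python3 -m crank '0 -0.05 0 0 0 0;0 -0.1 0 0 0 0;0 -0.15 0 0 0 0;-0.03 -0.15 0.04 0 0 0;-0.06 -0.15 0.08 0 0 0;-0.09 -0.15 0.12 0 0 0;-0.12 -0.15 0.16 0 0 0;-0.12 -0.15 0.16 0 0 0';python3 -m crank '-0.056 0 0.112 0 0 0;-0.056 0 0.112 0 0 0;-0.056 0 0.112 0 0 0;-0.056 0.05 0.112 0 0 0;-0.056 0.1 0.112 0 0 0;-0.056 0.1 0.112 0 0 0;-0.056 0.1 0.112 0 0 0'
```

```text
time: 38.4
ee_pos: [0.6734, 0.0469, 0.0199]
tcp_rot: [-90.0, -0.2, 0.4]
wrist_force: [0.7, 0.0, -0.5]
opening: 0.0595
time: 39.0
ee_pos: [0.6731, 0.0468, 0.0194]
tcp_rot: [-90.0, -0.2, 0.3]
wrist_force: [-0.9, -0.4, 9.4]
opening: 0.0407
time: 39.8
ee_pos: [0.5479, 0.21, 0.168]
tcp_rot: [-89.9, -0.0, 0.6]
wrist_force: [0.9, 0.5, -1.3]
opening: 0.0408
time: 40.5
ee_pos: [0.4942, 0.3172, 0.0677]
tcp_rot: [-90.0, 0.0, 0.3]
wrist_force: [0.4, 1.3, -0.3]
opening: 0.0404
```

```bash
python3 -m crank '0 0.027 0 0 0 0;0 0.027 0 0 0 0;0 0.027 0 0 0 0';python3 -m crank '0 0 0 0 0 0;0 0 0 0 0 0;0 0 0 0 0 0;0 0 0 0 0 0' -0.4;python3 -m crank '0 -0.05 0 0 0 0;0 -0.1 0 0 0 0;0 -0.15 0 0 0 0;0 -0.15 -0.05 0 0 0;0.03 -0.15 -0.09 0 0 0;0.07 -0.15 -0.12 0 0 0;0.1 -0.15 -0.14 0 0 0;0.13 -0.15 -0.162 0 0 0';python3 -m crank '0.058 0 0 0 0 0;0.058 0 0 0 0 0;0.058 0.04 0 0 0 0;0.058 0.08 0 0 0 0;0.058 0.08 0 0 0 0;0.058 0.08 0 0 0 0;0.058 0.08 0 0 0 0';python3 -c "
from h import *
look('w12');print(rings('t7'))"
```

```text
time: 40.8
ee_pos: [0.4953, 0.3179, 0.0424]
tcp_rot: [-89.9, -0.1, 0.3]
wrist_force: [0.9, -0.4, -0.8]
opening: 0.0406
time: 41.2
ee_pos: [0.4943, 0.3177, 0.0402]
tcp_rot: [-90.0, -0.0, 0.3]
wrist_force: [0.1, -0.4, -0.6]
opening: 0.0595
time: 42.0
ee_pos: [0.6263, 0.1551, 0.1898]
tcp_rot: [-90.0, -0.0, 0.3]
wrist_force: [0.6, 1.0, 0.3]
opening: 0.0597
time: 42.7
ee_pos: [0.684, 0.1571, 0.113]
tcp_rot: [-89.9, -0.2, 0.4]
wrist_force: [-1.0, 0.0, -0.4]
opening: 0.0597
[0.684  0.1571 0.113 ] [-89.9  -0.2   0.4] 0.0597
[(np.float64(0.5349), np.float64(0.1636), 3698.0)]
```

```bash
python3 -m crank '0 0.04 -0.002 0 0 0;0 0.07 -0.002 0 0 0;0 0.0955 -0.002 0 0 0;0 0.0955 -0.002 0 0 0;0 0.0955 -0.002 0 0 0;0 0.0955 -0.002 0 0 0'; python3 -m crank '0 0 0 0 0 0;0 0 0 0 0 0;0 0 0 0 0 0;0 0 0 0 0 0;0 0 0 0 0 0;0 0 0 0 0 0' 1 60;python3 -m crank '0 -0.05 0 0 0 0;0 -0.1 0 0 0 0;0 -0.15 0 0 0 0;-0.03 -0.15 0.03 0 0 0;-0.07 -0.15 0.06 0 0 0;-0.1 -0.15 0.09 0 0 0;-0.1 -0.15 0.12 0 0 0;-0.1 -0.15 0.12 0 0 0'
```

```text
time: 43.4
ee_pos: [0.6845, 0.1551, 0.017]
tcp_rot: [-90.0, -0.2, 0.3]
wrist_force: [-0.4, -0.2, 0.1]
opening: 0.0599
time: 44.0
ee_pos: [0.6844, 0.155, 0.0169]
tcp_rot: [-89.9, -0.2, 0.3]
wrist_force: [-0.6, -0.3, 6.9]
opening: 0.0413
time: 44.8
ee_pos: [0.5813, 0.2773, 0.1651]
tcp_rot: [-89.9, -0.1, 0.6]
wrist_force: [0.6, -0.6, -1.5]
opening: 0.0409
```

Drop at (0.542, 0.322), then raise and move toward the base side for a clear view.

```bash
python3 -m crank '-0.039 0 0.045 0 0 0;-0.039 0.05 0.045 0 0 0;-0.039 0.1 0.045 0 0 0;-0.039 0.126 0.045 0 0 0;-0.039 0.126 0.045 0 0 0;-0.039 0.126 0.045 0 0 0';python3 -m crank '0 0 0 0 0 0;0 0 0 0 0 0;0 0 0 0 0 0;0 0 0 0 0 0' -0.4;python3 -m crank '0 -0.05 0 0 0 0;0 -0.1 0 0 0 0;0 -0.15 0 0 0 0;-0.05 -0.2 0 0 0 0;-0.1 -0.2 -0.05 0 0 0;-0.15 -0.2 -0.1 0 0 0;-0.2 -0.2 -0.15 0 0 0;-0.23 -0.2 -0.2 0 0 0';python3 -m crank '0 0 -0.05 0 0 0;0 0 -0.1 0 0 0;0 0 -0.1 0 0 0;0 0 -0.1 0 0 0' -1; python3 -c "
from h import *
status('8');a=cv2.imread('pics/t8.png');cv2.imwrite('pics/F.png',np.vstack([a[60:300,170:520],cv2.imread('pics/s8.png')[100:340,110:460]]))"
```

```text
time: 45.4
ee_pos: [0.5437, 0.3186, 0.0394]
tcp_rot: [-90.0, -0.0, 0.3]
wrist_force: [1.0, -0.2, -0.5]
opening: 0.0411
time: 45.8
ee_pos: [0.5436, 0.3191, 0.0391]
tcp_rot: [-90.0, -0.1, 0.3]
wrist_force: [-1.0, -0.2, -0.3]
opening: 0.0595
time: 46.6
ee_pos: [0.3637, 0.1796, 0.2374]
tcp_rot: [-90.0, -0.1, 0.4]
wrist_force: [-0.0, -0.0, 0.4]
opening: 0.0601
time: 47.0
ee_pos: [0.3661, 0.0794, 0.2376]
tcp_rot: [-90.0, -0.1, 0.1]
wrist_force: [-0.2, 0.2, 0.5]
opening: 0.0851
[(62.5, 31), (72.5, 45)]
[0.3661 0.0804 0.2374]
```

View pics/F.png

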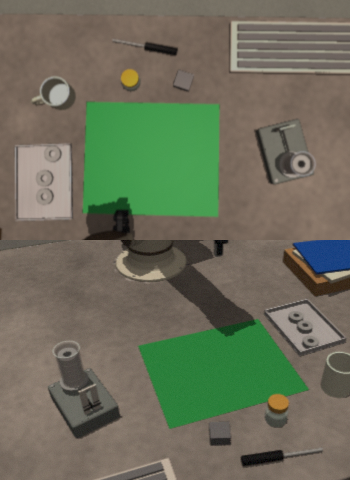

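```bash
python3 - <<'E'
from h import *
c=vision.get_calibration('scene')
for s in(0,.028,.033,.035,.0375): print(s,proj(c,[(.545,-.322,.194-s)]).round(1))
t=vision.get_calibration('top'); T=np.array([.4863,.3195]); a=np.radians(3.1)
for p in((224,214),(216,238),(215,256)):
    d=cast(t,[p],.02)[0,:2]-T; print(d.round(3),'tray frame approx',np.array([d[0]*np.cos(a)+d[1]*np.sin(a),-d[0]*np.sin(a)+d[1]*np.cos(a)]).round(3))
E
```

```text
0 [[172.6 197.4]]
0.028 [[175.2 207.3]]
0.033 [[175.6 209. ]]
0.035 [[175.8 209.7]]
0.0375 [[176.  210.6]]
[ 0.073 -0.027] tray frame approx [ 0.071 -0.031]
[ 0.009 -0.008] tray frame approx [ 0.008 -0.009]
[-0.038 -0.008] tray frame approx [-0.039 -0.006]
```

```bash
python3 -c "
from workcell import bot
print(bot.get_obs()['time'],bot.job_done())"
```

```text
the job is handed in; nothing more can be done
47.1 None
```

I dropped five rings flat into the tube and put the other three of the eight in the aluminium tray, then handed the job in at 47 s of the allowed 208 s. It reports no verdict.

**Pan:** two readings from the scene camera put it about 35 mm down (pointer bar, roughly ±0.7 mm) and about 34.5 mm down (how far the tube rim dropped). Both are inside 28–37.5 mm. In the scene image the pointer bar partly merges with the lower gauge line, so the pointer reading is the weaker of the two.

**Rings:** the three leftover rings measure about (71, −31), (8, −9) and (−39, −6) mm in the tray's frame, all inside its limits. In the last views no rings were left on the mat. The tube was last seen with its rings stacked flat.

**Bystanders:** the jar, parts box and mug looked unmoved in the last top and scene pictures. I compared them by eye only.

**Mishap:** the first try at the second ring was too high. The fingers slipped off the top, with about 40 N at the wrist, and pushed the ring 12 mm. I found it again with the wrist camera and the second grip held.

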